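Release the stopper tube from the returns feeder

ROBOT

A 6-joint arm with a two-finger parallel gripper is mounted at the origin on the work surface. World frame = base frame: x ahead of the robot, y to its left, z up, the work surface at z = 0. Lengths are in mm, angles in degrees, forces in N, time in s.
With the tool pointing down it reaches from about 350 to 850 mm from the base axis. Payload 8.1 kg.
Tool frame: the origin (TCP) lies midway between the tips of the shut fingers; the grasp point (between the pads) lies 19 mm behind it; z points along the fingers, y is the line along which they close (so a half turn about z gives the same grasp; the last joint's range is limited). The gripper opens to 85 mm and grips with 20 to 120 N. Pads are 22 mm wide; open, the fingers measure 114 mm over their backs; the gripper's body (76 mm by 85 mm) begins 54 mm behind the grasp point. The pads swing forward as they close: fully open they stand 13 mm farther back than shut.
Start: joints at [67.185, 7.471, 85.268, -0, 87.261, -4.893], TCP at [184.613, 570.897, 231.292] pointing down, gripper open.
Joint ranges: [-169.43, 169.43], [-51.17, 129.36], [1.28, 143.12], [-76.62, 256.62], [0, 156.53], [-152.29, 152.29]. Speed limits (degrees/s): [136.94, 136.94, 159.86, 180, 180, 180].

INTERFACE

Orientations are given as [roll, pitch, yaw] about the fixed x, y, z axes, in that order (R = Rz(yaw) Ry(pitch) Rx(roll)).
In Python, from bench import sense, snapshot, order, finder gives the robot as it stands.
- The arm moves only by the tool send_rows, never from a script. Its argument "steps" is a list of rows, each a list of 2 entries, a list of its own where there are three numbers: the shift along the world's x, y, z in units of 30 mm (1.0 is 30 mm), then the turn, a rotation vector about the world's x, y, z in rad. In form: [[[dx, dy, dz], [wx, wy, wz]], ...]. A call has 1 to 10 rows; each row is the pose to reach, as a shift and turn from the pose commanded when the call began; what a row does not reach only later rows make up. A row lasts 1/8 s, in which the tool goes at most 62.5 mm and 10.7 degrees, less where a joint would pass 70% of its speed; a pose out of reach is approached as far as the arm can. A call with a gripper value outside its range is refused whole. "fingers" is the closure, from 0 (fully open) to 1 (shut), set as the call begins (left out, the last holds). The fingers move at their own pace and stop on an object; "squeeze" is the grip in N (left out, the last holds). Time passes only in rows, so rows that repeat a pose let the fingers close. It gives the time, the measured TCP pose, the force, the opening and the grip force at its end, in the units of the state.
- sense(): the state, without advancing time (a new reading comes with each control period).
- snapshot(name): name is "side" or "top" or "wrist"; returns a dict with "img" (480x640x3 uint8, red, green, blue), "K" (3x3 intrinsics, pixels), "k1" (the pictures are not rectified: a ray, as slopes to the right and down, at radius r is drawn at 1 + k1 r^2 times it, then the intrinsics apply), "pose" (4x4, takes a point from camera to world coordinates). Camera axes: x right, y up, looking along -z (the intrinsics and any distortion apply to the point x, -y, -z); pixel columns grow to the right and rows downward; lengths in mm; the calibration is good to about 2 mm. A picture is of the moment at which its call begins. There is no depth.
- order.hand_in(): hands the job in; it is judged then, once.
Trained networks look in the newest picture that a camera, given by its name, has taken for a name from the list of things; names that differ only in an ending like _2 or _b are one class to them, and where a whole thing is asked for, a point or a joint stands for the part that bears it (a point fixed in the world has none). Each returns a list of dicts, best first, with "confidence" (0 to 1); they miss things now and then, are a little off and sometimes report something else, mostly with a low value. They report only what shows in the picture. A call takes as long as a camera call. They do not tell look-alikes from the thing itself.
- finder.find_in(label, camera): "box" ([left, top, width, height] as shares, 0 to 1, of the picture: columns of its width, rows of its height, round what is visible of it).
- finder.trace(label, camera): "mask" (480x640 bool, what is visible of it) and "box" ([left, top, width, height] as shares, 0 to 1, of the picture: columns of its width, rows of its height, round what is visible of it).
- finder.pinpoint(label, camera): "at" ([column, row] as shares, 0 to 1, of the picture: columns of its width, rows of its height: a listed point, or the origin of a listed thing).
The state is a dict: "time": time; "joint_pos": joint angles; "qd": joint speeds; "joint_efforts": joint torques, N m; "tool_pos": TCP position; "tcp_rot": TCP orientation; "ft_force": force on the tool from outside, world axes, zero at the start; "wrist_torque": the same for the moment, N m; "finger_gap": finger opening in mm; "grip_force": force on a finger pad.
Only numpy, scipy, OpenCV 4.12 (cv2) and the standard library are available. Lean on these libraries where they do the work, as an engineer would, in place of code of your own. Each camera call takes 0.05 s, during which the arm holds its last target. There are 200 camera calls.

TASK

On the two-lane feeder, press down the red paddle of the rocking lever that belongs to the lane holding the clear tube with the pewter wine stopper, so that its gate lifts and the tube rolls out into the tray end of its lane; then let the lever go so the gate drops shut again. Use the paddle only: do not touch or lift the tubes or the gates, keep the other lane shut, and leave the other things on the table undisturbed.

Things in the scene. Friction and masses are not known exactly. Their poses are not given: they have to be found in the camera images.
- feeder: Two-lane feeder fixed to the table, blue walls, grey base 270 x 262 mm. Origin on the table midway between the lever pivots; x points up the lanes (from tray end to paddles), y to the left lane. Lanes centred at y = +48 and -48 mm, floor falling 9 degrees to -x, walls at most 85 mm above the table. Pivots at x = 0, 95 mm up, on posts 105 mm high at y = +-122. Gates at x = -85, end wall at x = -165 mm.
- lever_left (a joint): Left lane's lever (the +y side of the feeder). Hinge value in rad: 0 = paddle up and gate shut, growing as the paddle goes down, 0.5 = hard stop, paddle fully down and gate fully up. A spring brings it back to 0 when let go; about 3 N on the paddle starts it and about 5 N holds it fully down. The tube can pass from about 0.35.
- lever_right (a joint): Right lane's lever (the -y side of the feeder), the same as the left one.
- paddle_left (a point): Centre of the top face of the left lever's red paddle, 44 x 44 mm, 6 mm thick, outside the left lane wall (37 mm from its centre to the wall), x = +85, y = +136 mm in the feeder's frame, 108 mm above the table. Axes as the lever's; at rest its top is level. Fully down its centre has sunk 42 mm, nearly straight down, and it slopes by 0.5 rad.
- paddle_right (a point): The same for the right lever's paddle, at y = -136 mm in the feeder's frame.
- gate_left (a point): Middle of the lower edge of the left lane's yellow gate, a panel 84 mm wide, 62 mm high and 6 mm thick on the end of the left lever opposite to the paddle. It hangs down to 14 mm above the lane floor and lifts as the paddle is pressed.
- gate_right (a point): Right lane's yellow gate, the same.
- stopper_tube: Clear round tube with white end caps and a grey pewter wine stopper inside, 40 mm diameter, 84 mm long, 0.18 to 0.35 kg, lying across one of the two lanes. Origin at its centre, y along the tube. In the feeder's frame its centre is at about x = -61 mm while it waits behind the gate and x = -144 mm when it has rolled down to the end wall of the tray.
- compass_tube: Amber round tube with black end caps and a brass disc inside, same size, behind the gate of the other lane. Must stay there. Origin at its centre, y along the tube.
- compass: Bystander: loose brass pocket compass, 52 mm diameter, 15 mm high, beside the right of the feeder. Origin at the centre of its underside.
- bangle: Bystander: green jade bangle, 74 mm outside diameter, 10 mm high, beside the left of the feeder. Origin at the centre of its underside.
- ring_box: Bystander: navy plastic ring box, 53 x 53 x 40 mm, behind the feeder between the paddles' lines. Origin at the centre of its underside.
- sunglasses: Bystander: tortoiseshell sunglasses standing open, 140 x 136 x 52 mm, on the left of the table. Origin under the lenses.
- spray: Bystander: blue bottle, 44 mm diameter, 120 mm high, on the right of the table. Origin at the centre of its underside.
- brush: Bystander: small brush 160 mm long lying on the right of the table.
Things that resemble listed ones, but are neither listed nor needed, are in the scene too. Leave any green or purple look-alike of the compass_tube alone.

How it is judged:
By the outcome, as a careful person would: the job done as asked, in the order asked, and still so for the second after the job is handed in, with the robot touching nothing.
It also fails if it takes over 38 s, if anything falls off the work surface, if the arm or the gripper's body presses on something with over 40 N, if the wrist force passes 120 N, or if a joint passes its speed limit or range.

## Working session

There is one attempt and no reset: what is moved stays moved. The work goes in short steps, Python scripts to look and compute and a tool call to move; the robot and the scene stay as the last step left them, time stands still between calls to the robot, and variables do not carry over. Pictures are saved under pics/ and viewed, at most 10 in all, crops included, and the job is handed in when it is done.

Besides the shell and the picture viewer there is one more tool, called after "Call:" as name(argument=value, ...), one argument or row to a line, values as JSON. send_rows: Moves the arm, as the interface text tells. Its arguments: {"type":"object","properties":{"steps":{"type":"array"},"fingers":{"type":"number"},"squeeze":{"type":"number"}},"required":["steps"]}

```bash
mkdir -p pics; cat > h.py <<'E'
import numpy as np, cv2
from bench import sense, snapshot, order, finder
def ray(s,px):
    K=np.array(s["K"]);d=np.array([s["k1"],0,0,0,0.])
    u=cv2.undistortPoints(np.array([[px]],float),K,d)[0,0]
    P=np.array(s["pose"]);return P[:3,3],P[:3,:3]@np.array([u[0],-u[1],-1])
def at_z(s,px,z):
    o,r=ray(s,px);return o+r*(z-o[2])/r[2]
def save(s,n): cv2.imwrite(f"pics/{n}.png",s["img"][:,:,::-1])
E
python3 - <<'E'
from h import *
for c in("top","side"):
    s=snapshot(c);save(s,c+"0")
    print(c,np.round(s["pose"],2).tolist())
    for l,z in(("paddle_left",108),("paddle_right",108),("stopper_tube",55),("compass_tube",55),("feeder",0),("gate_left",40),("gate_right",40)):
        for d in finder.pinpoint(l,c)[:2]:
            p=np.array(d["at"])*[640,480];print(l,round(d["confidence"],2),p.round(),at_z(s,p,z).round())
print(sense())
E
```

```text
top [[-0.02, 1.0, -0.07, 429.42], [-1.0, -0.02, 0.0, 29.67], [0.0, 0.07, 1.0, 1162.73], [0.0, 0.0, 0.0, 1.0]]
paddle_left 0.92 [252. 200.] [590. 186. 108.]
paddle_right 0.74 [371. 179.] [635. -83. 108.]
paddle_right 0.71 [247. 258.] [460. 197. 108.]
stopper_tube 0.58 [344. 248.] [481. -21.  55.]
compass_tube 0.94 [179. 281.] [409. 365.  55.]
compass_tube 0.88 [241. 338.] [276. 221.  55.]
feeder 0.56 [324. 227.] [536.  25.   0.]
side [[0.7, 0.52, -0.48, -209.8], [-0.71, 0.51, -0.48, -731.09], [-0.0, 0.68, 0.73, 1202.43], [0.0, 0.0, 0.0, 1.0]]
paddle_left 0.97 [287. 196.] [583. 187. 108.]
paddle_left 0.69 [335. 225.] [595.  10. 108.]
paddle_right 0.92 [378. 235.] [645. -95. 108.]
stopper_tube 0.54 [312. 274.] [463. -35.  55.]
compass_tube 0.98 [194. 272.] [253. 185.  55.]
compass_tube 0.74 [329. 192.] [721. 154.  55.]
feeder 0.69 [314. 256.] [544.  39.   0.]
gate_left 0.69 [280. 264.] [437.  60.  40.]
gate_right 0.76 [313. 278.] [461. -38.  40.]
gate_right 0.24 [312. 270.] [482. -17.  40.]
{'time': 0.8, 'joint_pos': array([ 6.71856798e+01,  7.46887707e+00,  8.52649532e+01,  5.89586358e-04,
        8.72619064e+01, -4.89312560e+00]), 'qd': array([ 0.0173803 , -0.00452899, -0.03089448,  0.05732361, -0.00133408,
       -0.1360612 ]), 'joint_efforts': array([-1.22405232e-03, -5.69252908e+01, -5.00839770e+01, -2.22963645e-04,
        1.23132308e-03, -7.18968352e-06]), 'tool_pos': array([184.6112582 , 570.92063442, 231.3434259 ]), 'tcp_rot': array([ 1.79995702e+02, -2.23111670e-04,  1.62078777e+02]), 'ft_force': array([ 0.51983215,  0.14507889, -0.01398131]), 'wrist_torque': array([-0.03917622, -0.04613863,  0.00761834]), 'grip_force': 0.0, 'finger_gap': 85.25869765387743}
```

View pics/top0.png

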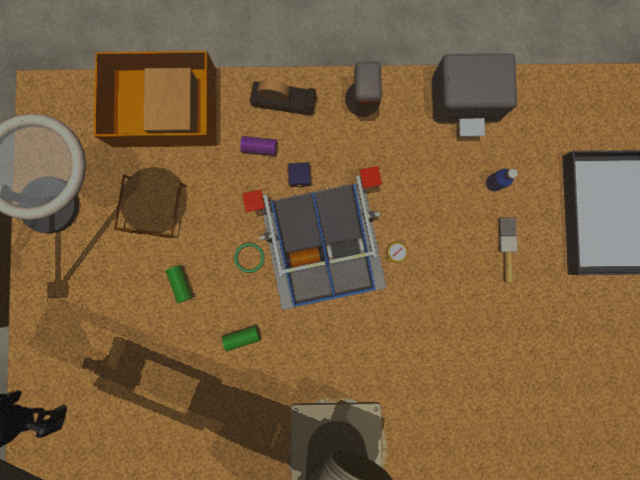

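View pics/side0.png

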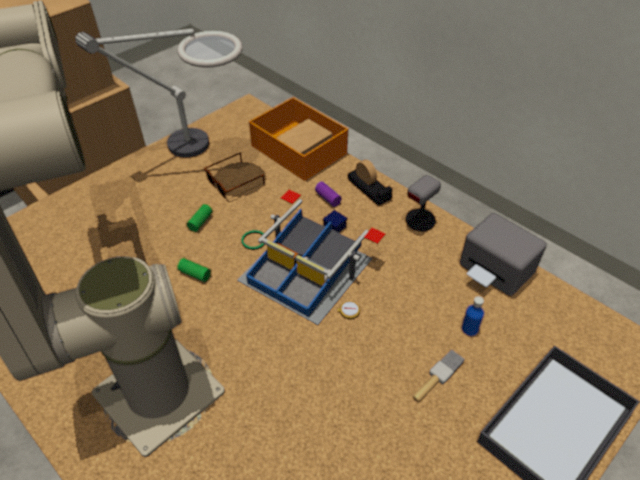

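The amber tube (305,258) lies in the left lane and the clear, grey one (345,248) in the right lane. So the target is the right paddle, at top-view pixel (371,177). Next I'll refine its position by colour and check the tubes close up.

```bash
python3 - <<'E'
from h import *
S={}
for c in("top","side"):
    s=snapshot(c);S[c]=s;im=s["img"].astype(int)
    m=((im[...,0]>130)&(im[...,1]<60)&(im[...,2]<60)).astype(np.uint8)
    n,_,st,ce=cv2.connectedComponentsWithStats(m)
    for i in range(1,n):
        if st[i,4]>60: print(c,st[i,4],ce[i].round(1),at_z(s,ce[i],108).round(1))
a=cv2.resize(S["top"]["img"][170:320,240:400],None,fx=3.6,fy=3.6,interpolation=2)[:, :400+176]
b=cv2.resize(S["side"]["img"][180:330,230:400],None,fx=3.6,fy=3.6,interpolation=2)
cv2.imwrite("pics/c1.png",cv2.resize(np.hstack([a,b]),(798,366))[:,:,::-1])
E
```

```text
top 340 [370.2 176.5] [640.  -82.3 108. ]
top 348 [252.8 200.5] [589. 184. 108.]
side 136 [290.5 196.3] [589.  176.7 108. ]
side 166 [374.3 235.2] [639.1 -89.4 108. ]
```

View pics/c1.png

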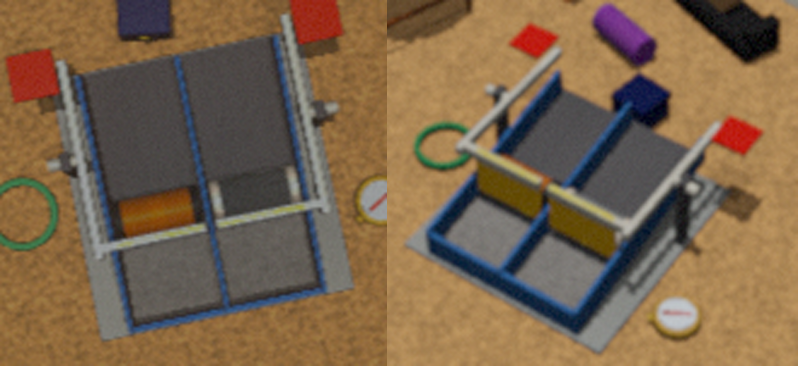

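The crop confirms it: the amber tube is in the left lane and the clear tube with white caps is in the right lane. The right paddle is at about (640,-85), and the paddles measure 271 mm apart against 272 given. I'll move to hover above it with the fingers shut.

Call:
send_rows(
  steps=[
    [[1.5, -2.2, 0], [0, 0, 0.05]],
    [[3, -4.4, 0], [0, 0, 0.1]],
    [[4.5, -6.6, 0], [0, 0, 0.15]],
    [[6, -8.8, 0], [0, 0, 0.2]],
    [[7.5, -11, 0], [0, 0, 0.25]],
    [[9, -13.2, 0], [0, 0, 0.3]],
    [[10.5, -15.4, 0], [0, 0, 0.35]],
    [[12, -17.6, 0], [0, 0, 0.4]],
    [[13.5, -19.8, 0], [0, 0, 0.45]],
    [[15.2, -21.9, 0], [0, 0, 0.5]],
  ],
  fingers=1,
)

```text
time: 2.15
tool_pos: [539.1, 53.6, 231.7]
tcp_rot: [180.0, 0.1, -169.2]
ft_force: [0.8, 1.6, 0.4]
finger_gap: 0.0
grip_force: 0.0
```

Call:
send_rows(
  steps=[
    [[0, 0, 0], [0, 0, 0]],
    [[0, 0, 0], [0, 0, 0]],
    [[0, 0, 0], [0, 0, 0]],
  ],
)

```text
time: 2.52
tool_pos: [537.7, 56.6, 231.4]
tcp_rot: [180.0, 0.0, -169.2]
ft_force: [0.3, -0.1, -0.1]
finger_gap: -0.3
grip_force: 0.0
```

Call:
send_rows(
  steps=[
    [[1.2, -1.6, 0], [0, 0, 0]],
    [[2.4, -3.2, 0], [0, 0, 0]],
    [[3.4, -4.75, 0], [0, 0, 0]],
    [[3.4, -4.75, -0.5], [0, 0, 0]],
    [[3.4, -4.75, -1.5], [0, 0, 0]],
    [[3.4, -4.75, -2.5], [0, 0, 0]],
    [[3.4, -4.75, -3], [0, 0, 0]],
    [[3.4, -4.75, -3], [0, 0, 0]],
    [[3.4, -4.75, -3], [0, 0, 0]],
  ],
)

```text
time: 3.65
tool_pos: [640.9, -86.6, 143.0]
tcp_rot: [-180.0, 0.1, -169.2]
ft_force: [-0.3, -0.5, 0.4]
finger_gap: 0.1
grip_force: 0.0
```

```bash
python3 - <<'E'
from h import *
print(sense()["tool_pos"])
a=snapshot("top")["img"];b=snapshot("side")["img"]
a=cv2.resize(a[130:280,270:430],(400,375),interpolation=2);b=cv2.resize(b[150:300,290:450],(400,375),interpolation=2)
cv2.imwrite("pics/c2.png",np.hstack([a,b])[:,:,::-1])
E
```

```text
[640.92828261 -86.60197729 142.99103627]
```

View pics/c2.png

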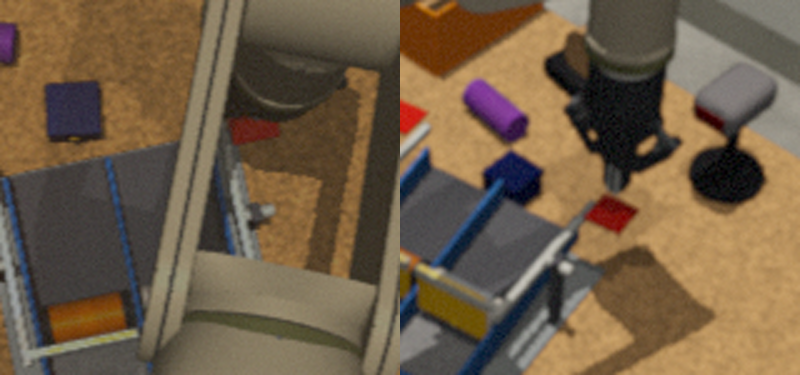

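The fingertips (crop 615,185) hang over the paddle (crop 610,212) and nothing is near the gripper body. Now I'll press in stages.

Call:
send_rows(
  steps=[
    [[0, 0, -0.4], [0, 0, 0]],
    [[0, 0, -0.8], [0, 0, 0]],
    [[0, 0, -1.1], [0, 0, 0]],
    [[0, 0, -1.4], [0, 0, 0]],
    [[0, 0, -1.4], [0, 0, 0]],
  ],
)

```text
time: 4.38
tool_pos: [639.9, -86.9, 98.4]
tcp_rot: [180.0, -0.0, -169.3]
ft_force: [0.1, 0.3, 3.2]
finger_gap: 0.0
grip_force: 1.3
```

Contact shows about 3 N, as expected. I'll go on to nearly full travel and hold.

Call:
send_rows(
  steps=[
    [[0, 0, -0.2], [0, 0, 0]],
    [[0, 0, -0.4], [0, 0, 0]],
    [[0, 0, -0.6], [0, 0, 0]],
    [[0, 0, -0.8], [0, 0, 0]],
    [[0, 0, -0.8], [0, 0, 0]],
    [[0, 0, -0.8], [0, 0, 0]],
    [[0, 0, -0.8], [0, 0, 0]],
    [[0, 0, -0.8], [0, 0, 0]],
    [[0, 0, -0.8], [0, 0, 0]],
    [[0, 0, -0.8], [0, 0, 0]],
  ],
)

```text
time: 5.62
tool_pos: [640.4, -87.2, 75.8]
tcp_rot: [-180.0, 0.0, -169.3]
ft_force: [-1.0, -0.0, 4.8]
finger_gap: -0.1
grip_force: 2.2
```

```bash
python3 - <<'E'
from h import *
print(sense()["tool_pos"],sense()["ft_force"])
a=snapshot("top")["img"];b=snapshot("side")["img"]
a=cv2.resize(a[170:320,250:410],(400,375),interpolation=2);b=cv2.resize(b[180:330,230:390],(400,375),interpolation=2)
cv2.imwrite("pics/c3.png",np.hstack([a,b])[:,:,::-1])
E
```

```text
[640.42987916 -87.17745719  75.82005733] [-9.74064898e-01 -1.90261295e-03  4.80849636e+00]
```

View pics/c3.png

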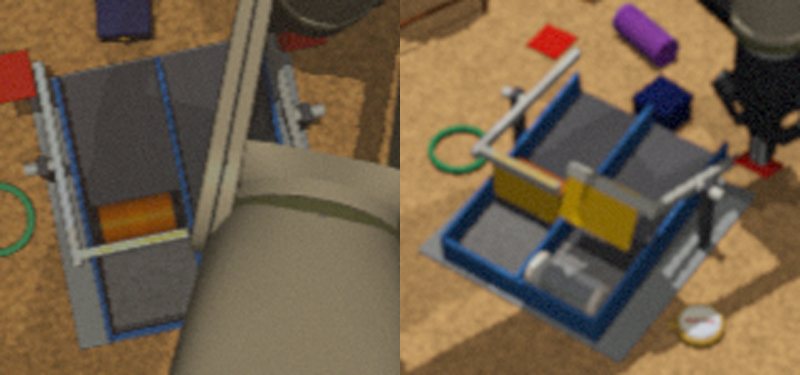

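The right gate is up and the clear tube has rolled to the tray end (crop 570,280). The left gate is still shut. Releasing the lever.

Call:
send_rows(
  steps=[
    [[0, 0, 0.3], [0, 0, 0]],
    [[0, 0, 0.6], [0, 0, 0]],
    [[0, 0, 0.9], [0, 0, 0]],
    [[0, 0, 1.2], [0, 0, 0]],
    [[0, 0, 1.7], [0, 0, 0]],
    [[0, 0, 2.7], [0, 0, 0]],
    [[0, 0, 3.7], [0, 0, 0]],
    [[0, 0, 4.7], [0, 0, 0]],
    [[0, 0, 4.7], [0, 0, 0]],
  ],
)

```text
time: 6.85
tool_pos: [641.4, -87.4, 219.9]
tcp_rot: [-179.9, 0.2, -169.3]
ft_force: [-0.2, -0.3, -0.6]
finger_gap: 0.1
grip_force: 0.0
```

Call:
send_rows(
  steps=[
    [[-0.6, 1.2, 0.5], [0, 0, 0]],
    [[-1.2, 2.4, 1], [0, 0, 0]],
    [[-1.8, 3.6, 1.5], [0, 0, 0]],
    [[-2.4, 4.8, 2], [0, 0, 0]],
    [[-3, 6, 2], [0, 0, 0]],
    [[-3.6, 7.2, 2], [0, 0, 0]],
    [[-4.2, 8.4, 2], [0, 0, 0]],
    [[-4.8, 9.6, 2], [0, 0, 0]],
    [[-5.4, 10.8, 2], [0, 0, 0]],
    [[-5.4, 10.8, 2], [0, 0, 0]],
  ],
)

```text
time: 8.1
tool_pos: [476.2, 238.8, 274.9]
tcp_rot: [-180.0, -0.2, -169.1]
ft_force: [-0.2, -0.5, -0.5]
finger_gap: -0.3
grip_force: 0.0
```

```bash
python3 - <<'E'
from h import *
print(sense()["tool_pos"],sense()["ft_force"],sense()["time"])
a=snapshot("top")["img"];b=snapshot("side")["img"]
a=cv2.resize(a[150:330,220:420],(400,360),interpolation=2);b=cv2.resize(b[170:350,220:420],(400,360),interpolation=2)
cv2.imwrite("pics/c4.png",np.hstack([a,b])[:,:,::-1])
E
```

```text
[476.1955958  238.76152352 274.90318838] [-0.20265192 -0.51996364 -0.46651919] 8.1
```

View pics/c4.png

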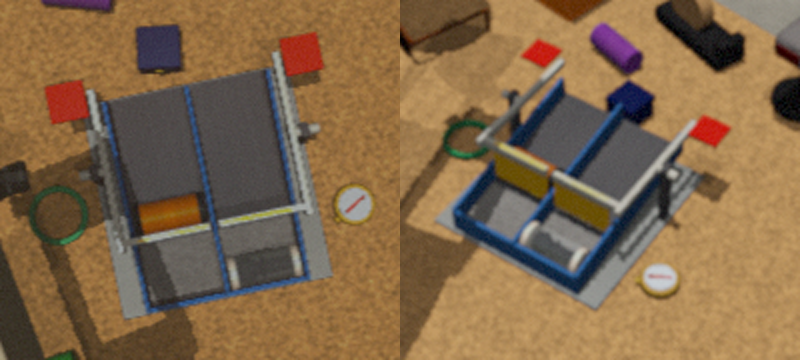

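The clear tube rests at the end wall (crop 265,267). Both gates are shut, both paddles are up, the amber tube is still waiting (170,213), and the compass and bangle are in place.

```bash
python3 -c "
from bench import order
print(order.hand_in())"
```

```text
the job is handed in; nothing more can be done
None
```

Done and handed in: I pressed the right lane's paddle, the stopper tube rolled to the tray end, and the gate is shut again; in the last pictures the left lane was still shut and nothing near the feeder had moved.

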